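Lay the wide sample tube in its cradle on the response team's desk

ROBOT

A 7-joint arm with a two-finger parallel gripper is mounted at the origin on the work surface. World frame = base frame: x ahead of the robot, y to its left, z up, the work surface at z = 0. Lengths are in m, angles in rad, forces in N, time in s.
With the tool pointing down it reaches from about 0.425 to 0.875 m from the base axis. Payload 4.7 kg.
Tool frame: the origin (TCP) lies between the finger pads; the fingertips stand 11 mm ahead of it and the grasp point (between the pads) lies 8 mm behind it; z points along the fingers, y is the direction in which the jaws open and shut (so a half turn about z gives the same grasp; the last joint's range is limited). The gripper opens to 87 mm and grips with 3 to 60 N. Pads are 19 mm wide; open, the fingers measure 117 mm over their backs; the gripper's body (75 mm by 190 mm) begins 51 mm behind the grasp point.
Start: joints at [1.154, 0.321, -0.07, 1.45, 0.023, 1.371, -0.057], TCP at [0.271, -0.591, 0.234] pointing down, gripper open.
Joint ranges: [-2.86, 2.86], [-0.3, 2.09], [-1.38, 1.24], [0.06, 2.45], [-1.56, 4.7], [0.09, 2.05], [-2.69, 2.69]. Speed limits (rad/s): [2.57, 2.57, 3.14, 3.14, 3.14, 3.14, 3.14].

INTERFACE

Orientations are given as a rotation vector (axis times angle).
In Python, from bench import ctrl gives the robot as it stands.
- The arm moves only by the tool servo_tool, never from a script. Its argument "series" is a list of rows, each an object with "travel": the shift along the tool's x, y, z in m, a list of three; "angular": the turn, a rotation vector about the tool's x, y, z in rad, a list of three. A call has 1 to 5 rows; each row shifts and turns the commanded pose from where the row before left it, along the tool's axes as they then stand; what a row does not reach is not made up. A row lasts 1/10 s, in which the tool goes at most 50 mm and 8.59 degrees, less where a joint would pass 70% of its speed; a pose out of reach is approached as far as the arm can. A call with a gripper value outside its range is refused whole. "claw" is the finger opening in m, from 0 to 0.087, set as the call begins (left out, the last holds). The fingers move at their own pace and stop on an object; "squeeze" is the grip in N (left out, the last holds). Time passes only in rows, so rows that do not move let the fingers close. It gives the time, the measured TCP pose, the force and the opening at its end, in the units of the state.
- ctrl.get_state(): the state, without advancing time (a new reading comes with each control period).
- ctrl.get_image(name): name is "scene" or "top" or "wrist"; returns the picture (384x512x3 uint8, red, green, blue); there is no depth.
- ctrl.calibration(name): a dict with "fx", "fy", "cx", "cy" (pixels), "distortion" ([k1, k2, p1, p2, k3] as OpenCV has them; the pictures are not rectified), "rvec" (rotation vector, rad) and "tvec" (3), from world to camera coordinates, as OpenCV has them. Camera axes: x right, y down, z forward; pixel columns grow to the right and rows downward; lengths in m; the calibration is good to about 2 mm. A picture is of the moment at which its call begins: read the wrist's pose just before it. calibration takes no time and is no camera call; for the wrist camera it gives the pose at the moment of the call.
- ctrl.close_job(): hands the job in, once; it reports no verdict.
The state is a dict: "time": time; "joint_positions": joint angles; "qd": joint speeds; "joint_torque": joint torques, N m; "position": TCP position; "tool_rot": TCP orientation; "ft_force": force on the tool from outside, world axes, zero at the start; "torque": the same for the moment, N m; "grip_width": opening from 0.0 (shut) to 1.0 (fully open).
Only numpy, scipy, OpenCV 4.12 (cv2) and the standard library are available. Lean on these libraries where they do the work, as an engineer would, in place of code of your own. Each camera call takes 0.05 s, during which the arm holds its last target.

TASK

Pick up the wide capped sample tube that lies on the desk and lay it in the empty V-shaped cradle, level and about centred, so that it overhangs both ends evenly. Let it settle in the cradle before you let go, and leave the slim tubes where they are.

Things in the scene. Friction and masses are not known exactly. Their poses are not given: they have to be found in the camera images.
- tube_center (a point): Wide sample tube lying on the desk: white round body 32 mm across, 170 mm long over all, about 110 g. The last 25 mm at its +x end is a grey six-sided cap, 32 mm across the flats, that keeps it from rolling. The point is the tube's centre (16 mm above the desk while it lies there); x axis along the tube towards the cap.
- cradle_seat (a point): Seat of the empty grey cradle, fixed to the desk: base 100 x 64 x 8 mm with two V supports (right-angled, mouth 54 mm wide, each 8 mm thick) 34 mm either side of the middle, 60 mm free between them for fingers. The point is the wide tube's centre when it rests in both Vs, 55 mm above the desk; the Vs end 4 mm higher. x axis: the line the tube is to lie along (cap either way); z up.
- slim_center (a point): Slim sample tube, not to be moved: same make but 18 mm across and 140 mm long, lying on the desk. The point is its centre, 9 mm above the desk; x axis along the tube.
- stored_center (a point): Second slim tube, 18 mm across and 140 mm long, already lying in the smaller grey cradle (base 100 x 50 mm, narrower Vs), not to be moved. The point is its centre, 45 mm above the desk; x axis along the tube.
There are look-alikes about, which are no part of the job. What is shaped like the part that bears tube_center but red is not meant.

How it is judged:
By the outcome, as a careful person would: the job done as asked, in the order asked, and still so for the second after the job is handed in, with the robot touching nothing.
It also fails if it takes over 38 s, if anything falls off the work surface, if the arm or the gripper's body presses on something with over 40 N, if the wrist force passes 120 N, or if a joint passes its speed limit or range.

## Working session

There is one attempt and no reset: what is moved stays moved. The work goes in short steps, Python scripts to look and compute and a tool call to move; the robot and the scene stay as the last step left them, time stands still between calls to the robot, and variables do not carry over. Pictures are saved under pics/ and viewed, and the job is handed in when it is done.

Besides the shell and the picture viewer there is one more tool, called after ">>>" as name(argument=value, ...), one argument or row to a line, values as JSON. servo_tool: Moves the arm, as the interface text tells. Its arguments: {"type":"object","properties":{"series":{"type":"array","items":{"type":"object","properties":{"travel":{"type":"array","items":{"type":"number"}},"angular":{"type":"array","items":{"type":"number"}}}}},"claw":{"type":"number"},"squeeze":{"type":"number"}},"required":["series"]}

```bash
ls; mkdir -p pics; python3 - <<'E'
from bench import ctrl
import cv2
print(ctrl.get_state())
for n in ["scene","top"]:
    im=ctrl.get_image(n); cv2.imwrite(f"pics/{n}0.png",im[:,:,::-1]); print(n,ctrl.calibration(n))
E
```

```text
pics
{'time': 0.0, 'joint_positions': array([ 1.1541226 ,  0.32185024, -0.07007845,  1.45166923,  0.02261341,
        1.3708119 , -0.056943  ]), 'qd': array([-0.00152007,  0.00073517, -0.00045522, -0.00142056, -0.00173957,
        0.0001764 ,  0.0002433 ]), 'joint_torque': array([-8.53882921e-04, -4.91287744e+01, -4.04283777e-01, -3.12528419e+01,
       -6.40770094e-02,  4.37431899e-02,  1.55858829e-04]), 'position': array([ 0.27114642, -0.59015451,  0.23244667]), 'tool_rot': array([-3.06717188e+00, -6.71012124e-01,  8.28324202e-04]), 'ft_force': array([ 0.1506007 , -0.22910471, -0.66954161]), 'torque': array([ 0.01180359,  0.00872846, -0.00638743]), 'grip_width': 1.0013852760919444}
scene {'fx': 484.4385300966949, 'fy': 484.4385300966949, 'cx': 253.51199699320898, 'cy': 195.31309983376107, 'distortion': array([-0.08446987,  0.        ,  0.        ,  0.        ,  0.        ]), 'rvec': array([ 1.74901581,  1.87141259, -0.69318285]), 'tvec': array([ 0.01002416, -0.27702202,  1.45074538])}
top {'fx': 354.69942262281927, 'fy': 354.69942262281927, 'cx': 249.93670721035159, 'cy': 186.0603124414892, 'distortion': array([-0.03226066,  0.        ,  0.        ,  0.        ,  0.        ]), 'rvec': array([ 2.11091674, -2.14452684,  0.23150859]), 'tvec': array([-0.01033655,  0.43385519,  0.88300141])}
```

View pics/scene0.png

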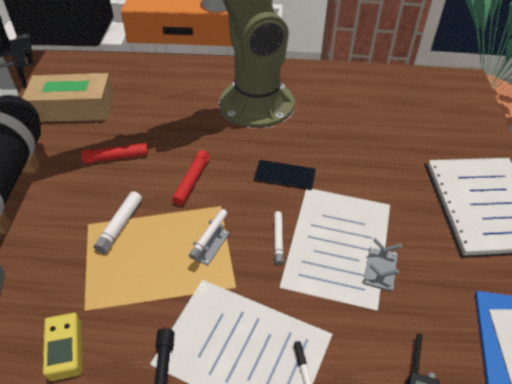

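View pics/top0.png

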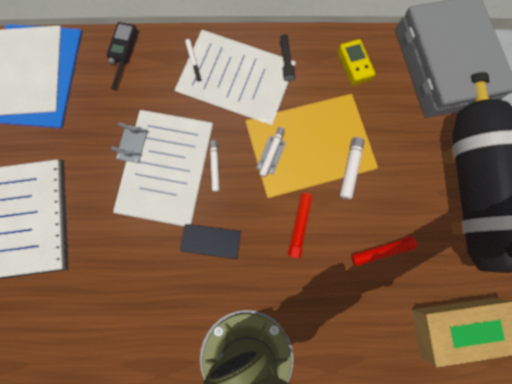

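Scene picture: robot at the top. A white tube with a grey cap is at scene (119,221) and top (353,168). The slim tube lying on the desk is at top (214,166), and the slim tube in its cradle is at (271,151). Two red tubes are at top (300,225) and (384,251). The empty grey cradle is at top (130,143) and scene (381,266).

Candidates for tube_center: white (353,168), which is wide with a grey hex cap; red (300,225) and (384,251), excluded by colour; slim (214,166) and (271,151), too thin; a pen at (192,60). I choose (353,168) and will check it in a close crop.

```bash
python3 - <<'E'
import cv2,numpy as np
t=cv2.imread("pics/top0.png");s=cv2.imread("pics/scene0.png")
a=cv2.resize(t[125:210,315:400],(400,400),interpolation=cv2.INTER_CUBIC)
b=cv2.resize(t[105:180,95:170],(400,400),interpolation=cv2.INTER_CUBIC)
cv2.imwrite("pics/crop1.png",np.hstack([a,b]))
a=cv2.resize(s[180:265,80:165],(400,400),interpolation=cv2.INTER_CUBIC)
b=cv2.resize(s[225:300,345:420],(400,400),interpolation=cv2.INTER_CUBIC)
cv2.imwrite("pics/crop2.png",np.hstack([a,b]))
E
```

```text
(no output)
```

View pics/crop1.png

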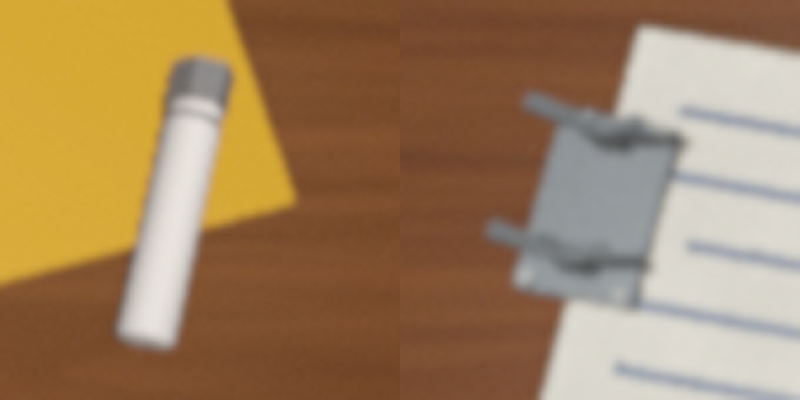

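View pics/crop2.png

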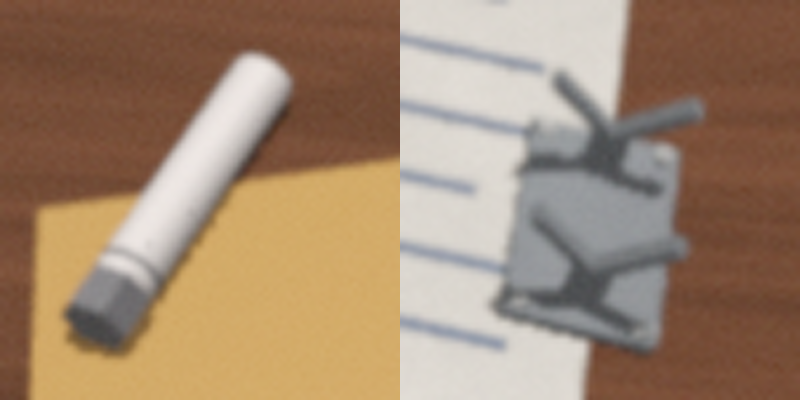

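```bash
cat >h.py <<'E'
import cv2,numpy as np
def rays(c,uv):
    K=np.array([[c['fx'],0,c['cx']],[0,c['fy'],c['cy']],[0,0,1]])
    p=cv2.undistortPoints(np.float64(uv).reshape(-1,1,2),K,c['distortion']).reshape(-1,2)
    R=cv2.Rodrigues(c['rvec'])[0]
    d=np.c_[p,np.ones(len(p))]@R; o=-R.T@c['tvec']
    return o,d
def plane(c,uv,z):
    o,d=rays(c,uv); return o+d*((z-o[2])/d[:,2])[:,None]
E
python3 - <<'E'
from bench import ctrl
from h import *
np.set_printoptions(precision=4,suppress=True)
ct,cs=ctrl.calibration("top"),ctrl.calibration("scene")
def m(p,x0,y0,w,ox): p=np.float64(p); return np.c_[x0+(p[:,0]-ox)*w/400-.5+w/800*0, y0+p[:,1]*w/400-.5]
T=m([(525,98),(685,142),(490,228),(648,265)],95,105,75,400)
S=m([(557,75),(700,105),(535,210),(685,240)],345,225,75,400)
S=S[[3,2,1,0]]  # match: front-right(+y), front-left, back-right, back-left
pt=plane(ct,T,.058);ps=plane(cs,S,.058)
print("tips top\n",pt,"\nscene\n",ps)
for P in (pt,ps):
    print(P.mean(0),(P[0]+P[1]-P[2]-P[3])/2,(P[0]-P[1]))
t=cv2.imread("pics/top0.png");s=cv2.imread("pics/scene0.png")
for n,im,c,b in(("top",t,ct,(315,125,400,210)),("scene",s,cs,(80,180,165,265))):
    x0,y0,x1,y1=b; h=cv2.cvtColor(im[y0:y1,x0:x1],cv2.COLOR_BGR2HSV)
    k=(h[...,1]<75).astype(np.uint8)
    cn=max(cv2.findContours(k,0,1)[0],key=cv2.contourArea).reshape(-1,2)+[x0,y0]
    P=plane(c,cn,.016)[:,:2]; r=cv2.minAreaRect(np.float32(P)); print(n,"tube",r, cv2.boundingRect(cn))
    bp=cv2.boxPoints(r)
    print(bp)
E
```

```text
tips top
 [[0.6065 0.3307 0.058 ]
 [0.5823 0.25   0.058 ]
 [0.5392 0.344  0.058 ]
 [0.5192 0.2655 0.058 ]] 
scene
 [[0.6006 0.3308 0.058 ]
 [0.5903 0.2728 0.058 ]
 [0.5351 0.3452 0.058 ]
 [0.5237 0.2877 0.058 ]]
[0.5618 0.2976 0.058 ] [ 0.0652 -0.0144  0.    ] [0.0242 0.0807 0.    ]
[0.5624 0.3091 0.058 ] [ 0.0661 -0.0146  0.    ] [0.0104 0.0581 0.    ]
top tube ((0.4875696897506714, -0.29830411076545715), (0.0364060141146183, 0.17869944870471954), 73.42642211914062) (339, 138, 25, 61)
[[ 0.3967 -0.2903]
 [ 0.568  -0.3412]
 [ 0.5784 -0.3063]
 [ 0.4071 -0.2554]]
scene tube ((0.48073408007621765, -0.297180712223053), (0.04178006201982498, 0.189034104347229), 73.8349609375) (94, 191, 48, 63)
[[ 0.3841 -0.2909]
 [ 0.5657 -0.3436]
 [ 0.5773 -0.3034]
 [ 0.3958 -0.2508]]
```

```bash
cat >>h.py <<'E'
from scipy.spatial.transform import Rotation as Ro
def plan(st,pos,yawdeg,n,seq=5):
    p=np.array(st['position']);R=Ro.from_rotvec(st['tool_rot'])
    y=np.radians(yawdeg)/2
    T=Ro.from_rotvec(np.pi*np.array([np.cos(y),np.sin(y),0]))
    w=(R.inv()*T).as_rotvec()
    print("total turn",w.round(4),"dist",np.linalg.norm(np.array(pos)-p).round(4))
    d=(np.array(pos)-p)/n; st_w=w/n
    for i in range(n):
        print((i%seq),"travel",np.round(R.inv().apply(d),4).tolist(),"ang",np.round(st_w,4).tolist())
        R=R*Ro.from_rotvec(st_w)
def yaw(st):
    x=Ro.from_rotvec(st['tool_rot']).as_matrix()[:,0]; return np.degrees(np.arctan2(x[1],x[0]))
E
python3 - <<'E'
from bench import ctrl
from h import *
st=ctrl.get_state(); print(yaw(st)); plan(st,[.485,-.298,.2],-16.5,10)
E
```

```text
24.680399383908245
total turn [-1.600e-03  7.000e-04  7.187e-01] dist 0.3635
0 travel [0.0316, -0.0176, 0.0033] ang [-0.0002, 0.0001, 0.0719]
1 travel [0.0303, -0.0198, 0.0033] ang [-0.0002, 0.0001, 0.0719]
2 travel [0.0288, -0.022, 0.0033] ang [-0.0002, 0.0001, 0.0719]
3 travel [0.0271, -0.024, 0.0033] ang [-0.0002, 0.0001, 0.0719]
4 travel [0.0253, -0.0259, 0.0033] ang [-0.0002, 0.0001, 0.0719]
0 travel [0.0234, -0.0276, 0.0033] ang [-0.0002, 0.0001, 0.0719]
1 travel [0.0214, -0.0292, 0.0033] ang [-0.0002, 0.0001, 0.0719]
2 travel [0.0192, -0.0307, 0.0033] ang [-0.0002, 0.0001, 0.0719]
3 travel [0.017, -0.032, 0.0033] ang [-0.0002, 0.0001, 0.0719]
4 travel [0.0146, -0.0331, 0.0033] ang [-0.0002, 0.0001, 0.0719]
```

>>> servo_tool(
  series=[
    {"travel": [0.032,-0.018,0.003],"angular": [0,0,0.072]},
    {"travel": [0.03,-0.02,0.003],"angular": [0,0,0.072]},
    {"travel": [0.029,-0.022,0.003],"angular": [0,0,0.072]},
    {"travel": [0.027,-0.024,0.003],"angular": [0,0,0.072]},
    {"travel": [0.025,-0.026,0.003],"angular": [0,0,0.072]},
  ],
  claw=0.087,
)

```text
time: 0.6
position: [0.3785, -0.4423, 0.218]
tool_rot: [-3.139, -0.106, 0.001]
ft_force: [0.5, -0.1, -0.0]
grip_width: 0.995
```

>>> servo_tool(
  series=[
    {"travel": [0.023,-0.028,0.003],"angular": [0,0,0.072]},
    {"travel": [0.021,-0.029,0.003],"angular": [0,0,0.072]},
    {"travel": [0.019,-0.031,0.003],"angular": [0,0,0.072]},
    {"travel": [0.017,-0.032,0.003],"angular": [0,0,0.072]},
    {"travel": [0.015,-0.033,0.003],"angular": [0,0,0.072]},
  ],
)

```text
time: 1.1
position: [0.4848, -0.2962, 0.2031]
tool_rot: [-3.108, 0.457, 0.001]
ft_force: [0.4, 0.2, -0.5]
grip_width: 0.999
```

>>> servo_tool(
  series=[
    {"travel": [0,0,0]},
    {"travel": [0,0,0]},
    {"travel": [0,0,0]},
  ],
)

```text
$.series[0]: bad value
```

```bash
python3 - <<'E'
from bench import ctrl
from h import *
c=ctrl.calibration("wrist");st=ctrl.get_state();im=ctrl.get_image("wrist"); cv2.imwrite("pics/w1.png",im[:,:,::-1])
import pickle; pickle.dump((c,st),open("w1.pkl","wb"))
print(st['time'],st['position'],yaw(st),st['joint_positions'],c)
E
```

```text
1.1 [ 0.48476622 -0.29616548  0.20308454] -16.74073560960232 [ 0.70996083  0.1755438  -0.23329763  1.69461399  0.04233536  1.27695518
 -1.39514754] {'fx': 304.88965371022493, 'fy': 304.88965371022493, 'cx': 249.17408513173226, 'cy': 191.93580772353664, 'distortion': array([-0.00585818,  0.        ,  0.        ,  0.        ,  0.        ]), 'rvec': array([-1.76108719,  2.37157422,  0.33834501]), 'tvec': array([-0.14419612,  0.50093172,  0.51495111])}
```

View pics/w1.png

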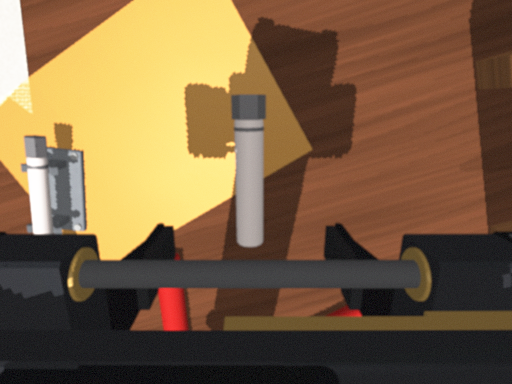

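Wrist picture: the tube runs from the cap end at (248,95) to the plain end at (250,246), with open fingers on either side at (150,270) and (345,270). To the left are the stored slim tube at (40,190) and red tube ends.

```bash
python3 - <<'E'
import pickle
from h import *
np.set_printoptions(precision=4,suppress=True)
c,st=pickle.load(open("w1.pkl","rb"))
im=cv2.imread("pics/w1.png");h=cv2.cvtColor(im,cv2.COLOR_BGR2HSV)
x0,y0=215,80
k=(h[80:248,215:290,1]<70).astype(np.uint8)
cn=max(cv2.findContours(k,0,1)[0],key=cv2.contourArea).reshape(-1,2)+[x0,y0]
print(cv2.boundingRect(cn), cv2.contourArea(cn))
P=plane(c,cn,.016)[:,:2]; r=cv2.minAreaRect(np.float32(P)); print(r)
# edges per row
e=[]
for row in range(140,235,5):
    xs=np.where(k[row-y0])[0]+x0; e.append((xs.min(),row,xs.max()))
e=np.array(e);print(e[::4])
L=plane(c,e[:,:2],.016);Rr=plane(c,e[:,[2,1]],.016);M=(L+Rr)/2
f=np.polyfit(M[:,0],M[:,1],1);print("axis yaw",np.degrees(np.arctan(f[0])),"y at .487",np.polyval(f,.487),"w",np.linalg.norm(L-Rr,axis=1).mean())
for uv,z in (((248.5,95),.032),((248.5,118),.032),((248.5,118),.016),((250,246),.016),((250,239),.032),((250,246),.01)): print(uv,z,plane(c,[uv],z)[0])
o,_=rays(c,[(0,0)]);print(o)
E
```

```text
(232, 95, 33, 153) 4152.0
((0.480146586894989, -0.29471108317375183), (0.03453240543603897, 0.17697152495384216), 73.49421691894531)
[[235 140 262]
 [236 160 262]
 [236 180 263]
 [236 200 263]
 [236 220 263]]
axis yaw -16.249972453939193 y at .487 -0.2976076299861466 w 0.030734528735912297
(248.5, 95) 0.032 [ 0.5643 -0.3204  0.032 ]
(248.5, 118) 0.032 [ 0.5427 -0.3139  0.032 ]
(248.5, 118) 0.016 [ 0.542  -0.3136  0.016 ]
(250, 246) 0.016 [ 0.3962 -0.2714  0.016 ]
(250, 239) 0.032 [ 0.4123 -0.2762  0.032 ]
(250, 246) 0.01 [ 0.3934 -0.2705  0.01  ]
[ 0.5565 -0.3188  0.3544]
```

```bash
python3 - <<'E'
from bench import ctrl
from h import *
st=ctrl.get_state(); print(st['position'],yaw(st)); plan(st,[.483,-.2963,.015],-16.4,1)
E
```

```text
[ 0.48930857 -0.2886852   0.20265053] -16.392675060809562
total turn [-0.0053 -0.0005  0.0001] dist 0.1879
0 travel [-0.004, 0.0101, 0.1876] ang [-0.0053, -0.0005, 0.0001]
```

>>> servo_tool(
  series=[
    {"travel": [-0.004,0.01,0.0],"angular": [-0.005,0,0]},
    {"travel": [0,0,0.03],"angular": [0,0,0]},
    {"travel": [0,0,0.04],"angular": [0,0,0]},
    {"travel": [0,0,0.04],"angular": [0,0,0]},
    {"travel": [0,0,0.03],"angular": [0,0,0]},
  ],
)

```text
time: 1.65
position: [0.4752, -0.3074, 0.0609]
tool_rot: [3.104, -0.454, -0.006]
ft_force: [-0.3, -0.2, -0.3]
grip_width: 1.0
```

>>> servo_tool(
  series=[
    {"travel": [0,0,0],"angular": [0,0,0]},
    {"travel": [0,0,0],"angular": [0,0,0]},
    {"travel": [0,0,0],"angular": [0,0,0]},
  ],
)

```text
time: 1.95
position: [0.4787, -0.308, 0.0657]
tool_rot: [3.102, -0.452, 0.004]
ft_force: [0.2, 0.7, 0.5]
grip_width: 0.997
```

```bash
python3 - <<'E'
from bench import ctrl
from h import *
st=ctrl.get_state(); print(st['position'],yaw(st)); plan(st,[.483,-.2963,.015],-16.4,1)
E
```

```text
[ 0.47866413 -0.30799513  0.0657215 ] -16.596677947242235
total turn [ 0.0063 -0.0034 -0.0034] dist 0.0522
0 travel [0.0006, -0.0128, 0.0506] ang [0.0063, -0.0034, -0.0034]
```

>>> servo_tool(
  series=[
    {"travel": [0.001,-0.012,0.01],"angular": [0,0,0]},
    {"travel": [0,0,0],"angular": [0,0,0]},
    {"travel": [0,0,0],"angular": [0,0,0]},
    {"travel": [0,0,0],"angular": [0,0,0]},
  ],
)

```text
time: 2.35
position: [0.4821, -0.2956, 0.0539]
tool_rot: [3.103, -0.451, -0.0]
ft_force: [0.5, 0.5, -0.4]
grip_width: 0.996
```

```bash
python3 - <<'E'
from bench import ctrl
from h import *
st=ctrl.get_state(); print(st['position'],yaw(st),abs(st['qd']).max()); plan(st,[.483,-.2963,.015],-16.4,1)
E
```

```text
[ 0.48206704 -0.29562267  0.0538632 ] -16.547419133382274 0.005369258079998509
total turn [ 0.0054 -0.0005 -0.0026] dist 0.0389
0 travel [0.0011, 0.0002, 0.0389] ang [0.0054, -0.0005, -0.0026]
```

>>> servo_tool(
  series=[
    {"travel": [0.001,0,0.015],"angular": [0.005,0,0]},
    {"travel": [0,0,0.014],"angular": [0,0,0]},
    {"travel": [0,0,0.01],"angular": [0,0,0]},
    {"travel": [0,0,0],"angular": [0,0,0]},
    {"travel": [0,0,0],"angular": [0,0,0]},
  ],
)

```text
time: 2.85
position: [0.4823, -0.2956, 0.0136]
tool_rot: [-3.108, 0.453, 0.002]
ft_force: [0.5, -0.3, -1.2]
grip_width: 0.998
```

>>> servo_tool(
  series=[
    {"travel": [0,0,0],"angular": [0,0,0]},
    {"travel": [0,0,0],"angular": [0,0,0]},
    {"travel": [0,0,0],"angular": [0,0,0]},
    {"travel": [0,0,0],"angular": [0,0,0]},
    {"travel": [0,0,0],"angular": [0,0,0]},
  ],
  claw=0.02,
  squeeze=25,
)

```text
time: 3.35
position: [0.4828, -0.296, 0.0146]
tool_rot: [3.109, -0.453, 0.0]
ft_force: [0.4, 0.1, -1.4]
grip_width: 0.631
```

>>> servo_tool(
  series=[
    {"travel": [0,0,0],"angular": [0,0,0]},
    {"travel": [0,0,0],"angular": [0,0,0]},
    {"travel": [0,0,0],"angular": [0,0,0]},
    {"travel": [0,0,0],"angular": [0,0,0]},
  ],
)

```text
time: 3.75
position: [0.4828, -0.2959, 0.0145]
tool_rot: [3.109, -0.452, 0.0]
ft_force: [0.3, 0.2, 0.7]
grip_width: 0.359
```

>>> servo_tool(
  series=[
    {"travel": [0,0,0],"angular": [0,0,0]},
    {"travel": [0,0,0],"angular": [0,0,0]},
    {"travel": [0,0,0],"angular": [0,0,0]},
  ],
)

```text
time: 4.05
position: [0.4828, -0.2959, 0.0145]
tool_rot: [3.109, -0.453, 0.0]
ft_force: [-0.3, -0.3, 0.9]
grip_width: 0.359
```

>>> servo_tool(
  series=[
    {"travel": [0,0,-0.01],"angular": [0,0,0]},
    {"travel": [0,0,-0.025],"angular": [0,0,0]},
    {"travel": [0,0,-0.035],"angular": [0,0,0]},
    {"travel": [0,0,-0.035],"angular": [0,0,0]},
    {"travel": [0,0,-0.035],"angular": [0,0,0]},
  ],
)

```text
time: 4.55
position: [0.4826, -0.2958, 0.1564]
tool_rot: [3.109, -0.453, 0.0]
ft_force: [0.8, -0.4, -0.4]
grip_width: 0.358
```

>>> servo_tool(
  series=[
    {"travel": [0,0,-0.025],"angular": [0,0,0]},
    {"travel": [0,0,-0.015],"angular": [0,0,0]},
    {"travel": [0,0,0],"angular": [0,0,0]},
    {"travel": [0,0,0],"angular": [0,0,0]},
    {"travel": [0,0,0],"angular": [0,0,0]},
  ],
)

```text
time: 5.05
position: [0.4817, -0.2954, 0.1925]
tool_rot: [-3.107, 0.453, 0.005]
ft_force: [-0.1, -0.2, -1.0]
grip_width: 0.358
```

```bash
python3 - <<'E'
from bench import ctrl
from h import *
import pickle
c=ctrl.calibration("wrist");st=ctrl.get_state();im=ctrl.get_image("wrist"); cv2.imwrite("pics/w2.png",im[:,:,::-1])
pickle.dump((c,st),open("w2.pkl","wb"))
cv2.imwrite("pics/s2.png",ctrl.get_image("scene")[:,:,::-1])
print(st['time'],st['position'],yaw(st),st['joint_positions'])
a=cv2.imread("pics/w2.png");b=cv2.resize(cv2.imread("pics/s2.png")[130:290,50:210],(384,384))
cv2.imwrite("pics/v2.png",np.hstack([cv2.resize(a,(416,312)),cv2.resize(b,(312,312))]))
plan(st,[.548,.312,.18],-12,14)
E
```

```text
5.05 [ 0.48171655 -0.29538738  0.19248882] -16.570880660329692 [ 0.71228761  0.17846599 -0.23392605  1.71296676  0.04306033  1.25865979
 -1.39144147]
total turn [-0.001   0.0033 -0.0798] dist 0.6111
0 travel [-0.0078, -0.0429, 0.001] ang [-0.0001, 0.0002, -0.0057]
1 travel [-0.0076, -0.043, 0.0009] ang [-0.0001, 0.0002, -0.0057]
2 travel [-0.0073, -0.043, 0.0009] ang [-0.0001, 0.0002, -0.0057]
3 travel [-0.0071, -0.0431, 0.0009] ang [-0.0001, 0.0002, -0.0057]
4 travel [-0.0069, -0.0431, 0.0009] ang [-0.0001, 0.0002, -0.0057]
0 travel [-0.0066, -0.0431, 0.0009] ang [-0.0001, 0.0002, -0.0057]
1 travel [-0.0064, -0.0432, 0.0009] ang [-0.0001, 0.0002, -0.0057]
2 travel [-0.0061, -0.0432, 0.0009] ang [-0.0001, 0.0002, -0.0057]
3 travel [-0.0059, -0.0432, 0.0009] ang [-0.0001, 0.0002, -0.0057]
4 travel [-0.0056, -0.0433, 0.0009] ang [-0.0001, 0.0002, -0.0057]
0 travel [-0.0054, -0.0433, 0.0009] ang [-0.0001, 0.0002, -0.0057]
1 travel [-0.0051, -0.0433, 0.0009] ang [-0.0001, 0.0002, -0.0057]
2 travel [-0.0049, -0.0434, 0.0009] ang [-0.0001, 0.0002, -0.0057]
3 travel [-0.0046, -0.0434, 0.0009] ang [-0.0001, 0.0002, -0.0057]
```

View pics/v2.png

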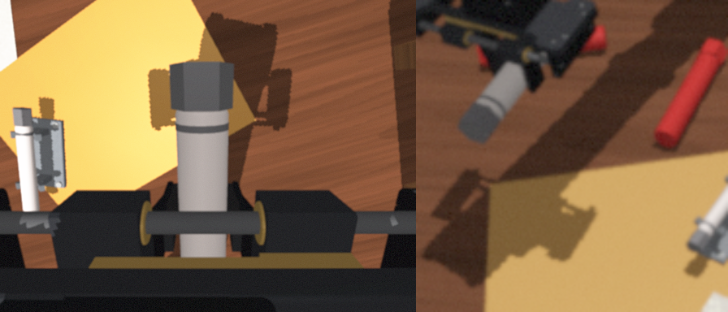

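Combined picture: the tube is held between the pads, cap forward (wrist crop, cap at about (202,85)), and nothing else was moved. Next I measure tilt and offset in the grip.

```bash
python3 - <<'E'
import pickle
from h import *
np.set_printoptions(precision=4,suppress=True)
c,st=pickle.load(open("w2.pkl","rb"))
im=cv2.imread("pics/w2.png");h=cv2.cvtColor(im,cv2.COLOR_BGR2HSV).astype(int)
# centre column profile
print([(r,im[r,249].tolist()) for r in range(66,84,2)])
k=(h[...,1]<70)
e=[]
for r in list(range(80,130,8))+list(range(140,225,10)):
    x=249
    while k[r,x-1]: x-=1
    y=249
    while k[r,y+1]: y+=1
    e.append((r,x,y,y-x+1))
e=np.array(e);print(e)
z=st['position'][2]+.0015
b=e[e[:,0]>=140]; b=b[b[:,0]<225]
L=plane(c,b[:,[1,0]],z);Rr=plane(c,b[:,[2,0]],z)
w=np.linalg.norm(L-Rr,axis=1);print("widths",w)
M=(L+Rr)/2;f=np.polyfit(M[:,0],M[:,1],1);print("yaw",np.degrees(np.arctan(f[0])),"tool yaw",yaw(st))
T=Ro.from_rotvec(st['tool_rot'])
print("mid in tool",T.inv().apply(M-st['position'])[::3])
for r in (74,76,78): print(r,T.inv().apply(plane(c,[(249,r)],z+.016)-st['position']))
o,_=rays(c,[(0,0)]);print(T.inv().apply(o-st['position']))
E
```

```text
[(66, [66, 120, 163]), (68, [61, 117, 157]), (70, [66, 118, 161]), (72, [63, 119, 162]), (74, [65, 118, 157]), (76, [92, 102, 115]), (78, [98, 92, 94]), (80, [96, 94, 93]), (82, [96, 94, 95])]
[[ 80 210 287  78]
 [ 88 209 287  79]
 [ 96 209 286  78]
 [104 210 286  77]
 [112 210 285  76]
 [120 210 285  76]
 [128 211 285  75]
 [140 216 280  65]
 [150 216 280  65]
 [160 218 280  63]
 [170 218 281  64]
 [180 218 280  63]
 [190 219 280  62]
 [200 219 280  62]
 [210 218 280  63]
 [220 219 280  62]]
widths [0.0312 0.0315 0.0308 0.0316 0.0314 0.0311 0.0315 0.0323 0.0321]
yaw -15.735900599428708 tool yaw -16.570880660329692
mid in tool [[ 0.058   0.0003 -0.0017]
 [ 0.0431  0.001  -0.0016]
 [ 0.0273  0.001  -0.0016]]
74 [[ 0.0867  0.0009 -0.0178]]
76 [[ 0.086   0.0009 -0.0178]]
78 [[ 0.0852  0.0009 -0.0178]]
[ 0.0751  0.001  -0.1514]
```

```bash
python3 - <<'E'
from bench import ctrl
from h import *
st=ctrl.get_state();print(st['position'],yaw(st))
plan(st,[.50,.235,.2],-12,13)
E
```

```text
[ 0.48192899 -0.29547353  0.19269912] -16.571054641007102
total turn [-0.0009  0.0029 -0.0798] dist 0.5308
0 travel [-0.0103, -0.0395, -0.0005] ang [-0.0001, 0.0002, -0.0061]
1 travel [-0.0101, -0.0396, -0.0005] ang [-0.0001, 0.0002, -0.0061]
2 travel [-0.0098, -0.0396, -0.0005] ang [-0.0001, 0.0002, -0.0061]
3 travel [-0.0096, -0.0397, -0.0005] ang [-0.0001, 0.0002, -0.0061]
4 travel [-0.0093, -0.0397, -0.0005] ang [-0.0001, 0.0002, -0.0061]
0 travel [-0.0091, -0.0398, -0.0005] ang [-0.0001, 0.0002, -0.0061]
1 travel [-0.0088, -0.0399, -0.0005] ang [-0.0001, 0.0002, -0.0061]
2 travel [-0.0086, -0.0399, -0.0005] ang [-0.0001, 0.0002, -0.0061]
3 travel [-0.0084, -0.04, -0.0005] ang [-0.0001, 0.0002, -0.0061]
4 travel [-0.0081, -0.04, -0.0005] ang [-0.0001, 0.0002, -0.0061]
0 travel [-0.0079, -0.0401, -0.0005] ang [-0.0001, 0.0002, -0.0061]
1 travel [-0.0076, -0.0401, -0.0006] ang [-0.0001, 0.0002, -0.0061]
2 travel [-0.0074, -0.0402, -0.0006] ang [-0.0001, 0.0002, -0.0061]
```

>>> servo_tool(
  series=[
    {"travel": [-0.004,-0.015,-0.002],"angular": [0,0,-0.005]},
    {"travel": [-0.007,-0.028,-0.002],"angular": [0,0,-0.005]},
    {"travel": [-0.01,-0.039,-0.001],"angular": [0,0,-0.006]},
    {"travel": [-0.01,-0.04,-0.001],"angular": [0,0,-0.006]},
    {"travel": [-0.009,-0.04,-0.001],"angular": [0,0,-0.006]},
  ],
)

```text
time: 5.65
position: [0.488, -0.1262, 0.2012]
tool_rot: [-3.115, 0.407, 0.001]
ft_force: [0.8, 0.1, -2.0]
grip_width: 0.364
```

>>> servo_tool(
  series=[
    {"travel": [-0.009,-0.04,0],"angular": [0,0,-0.006]},
    {"travel": [-0.009,-0.04,0],"angular": [0,0,-0.006]},
    {"travel": [-0.009,-0.04,0],"angular": [0,0,-0.006]},
    {"travel": [-0.008,-0.04,0],"angular": [0,0,-0.006]},
    {"travel": [-0.008,-0.04,0],"angular": [0,0,-0.006]},
  ],
)

```text
time: 6.15
position: [0.4952, 0.0781, 0.2014]
tool_rot: [3.121, -0.36, -0.0]
ft_force: [0.5, -0.0, -0.7]
grip_width: 0.36
```

>>> servo_tool(
  series=[
    {"travel": [-0.008,-0.04,0],"angular": [0,0,-0.006]},
    {"travel": [-0.008,-0.04,0],"angular": [0,0,-0.006]},
    {"travel": [-0.007,-0.038,0],"angular": [0,0,-0.006]},
    {"travel": [-0.005,-0.025,0],"angular": [0,0,-0.005]},
    {"travel": [-0.003,-0.012,0],"angular": [0,0,-0.004]},
  ],
)

```text
time: 6.65
position: [0.4982, 0.2374, 0.2013]
tool_rot: [-3.125, 0.311, 0.002]
ft_force: [0.2, 0.5, -0.0]
grip_width: 0.36
```

>>> servo_tool(
  series=[
    {"travel": [0,0,0],"angular": [0,0,0]},
    {"travel": [0,0,0],"angular": [0,0,0]},
    {"travel": [0,0,0],"angular": [0,0,0]},
    {"travel": [0,0,0],"angular": [0,0,0]},
  ],
)

```text
time: 7.05
position: [0.5005, 0.2315, 0.2014]
tool_rot: [3.124, -0.324, 0.0]
ft_force: [0.5, -0.1, -0.8]
grip_width: 0.36
```

```bash
python3 - <<'E'
from bench import ctrl
from h import *
import pickle
c=ctrl.calibration("wrist");st=ctrl.get_state();im=ctrl.get_image("wrist"); cv2.imwrite("pics/w3.png",im[:,:,::-1])
pickle.dump((c,st),open("w3.pkl","wb"))
print(st['time'],st['position'],yaw(st),st['joint_positions'],abs(st['qd']).max(),st['grip_width'])
E
```

```text
7.05 [0.50048514 0.23154354 0.20140113] -11.855807881387355 [ 0.13735202  0.18640911 -0.68857048  1.72265751  0.12426954  1.27694507
 -2.35659753] 0.005488838085135371 0.3600750789991704
```

View pics/w3.png

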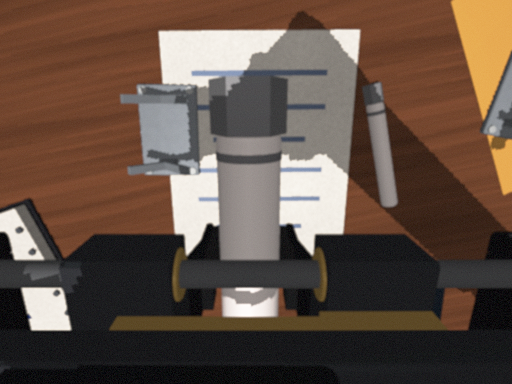

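The wrist picture shows the cradle at (165,130) to the left of the held tube. Its V supports lie along row 98 (left tip about (121,98)) and row 170 (left tip about (128,170)). The slim tube at (380,145) is undisturbed. I take a close crop.

```bash
python3 - <<'E'
import cv2
a=cv2.imread("pics/w3.png")[75:185,110:220]; cv2.imwrite("pics/c3.png",cv2.resize(a,(550,550),interpolation=cv2.INTER_CUBIC))
E
```

```text
(no output)
```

View pics/c3.png

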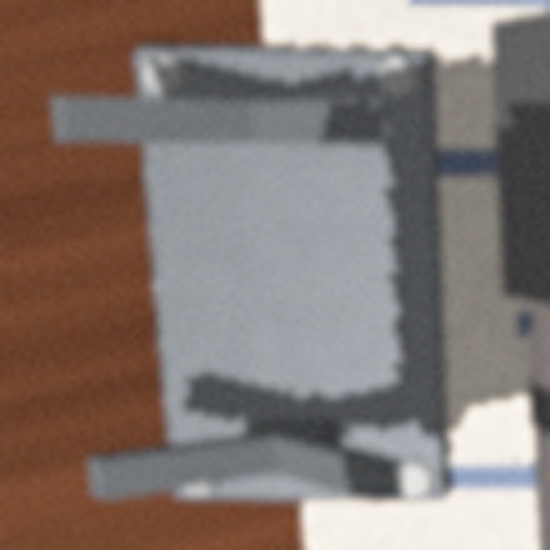

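```bash
python3 - <<'E'
import pickle
from h import *
np.set_printoptions(precision=4,suppress=True)
c,st=pickle.load(open("w3.pkl","rb"))
m=lambda p:(np.float64(p)+.5)/5-.5+[110,75]
B=plane(c,m([(135,48),(432,55),(445,497),(178,497)]),.008);print("base\n",B,B.mean(0),np.linalg.norm(B[0]-B[1]),np.linalg.norm(B[2]-B[3]),np.linalg.norm(B[0]-B[3]),np.linalg.norm(B[1]-B[2]))
V=plane(c,m([(52,119),(383,122),(90,480),(412,478)]),.058);print("tips\n",V)
print(V[0]-V[1],V[2]-V[3]); d=V[0]-V[2];print("left tips sep",np.linalg.norm(d),"yaw",np.degrees(np.arctan2(d[1],d[0])))
for d in(B[0]-B[3],B[1]-B[2]):print("base yaw",np.degrees(np.arctan2(d[1],d[0])))
for d in(B[0]-B[1],B[3]-B[2]):print("cross yaw",np.degrees(np.arctan2(d[1],d[0]))-90)
d=(V[0]-V[2]);a=np.arctan2(d[1],d[0]); n=np.array([np.sin(a),-np.cos(a)])
print("centre from left tips",(V[0]+V[2])[:2]/2+.027*n)
o,dd=rays(c,[(256,192)]);print(o,dd)
E
```

```text
base
 [[0.6181 0.3288 0.008 ]
 [0.6035 0.267  0.008 ]
 [0.5091 0.2887 0.008 ]
 [0.5219 0.3492 0.008 ]] [0.5632 0.3084 0.008 ] 0.06349102173729722 0.06187624967270438 0.09831862697032971 0.09687121907303464
tips
 [[0.603  0.3312 0.058 ]
 [0.5897 0.2714 0.058 ]
 [0.5363 0.3458 0.058 ]
 [0.5235 0.2834 0.058 ]]
[0.0132 0.0598 0.    ] [0.0128 0.0623 0.    ]
left tips sep 0.06821365392629673 yaw -12.321755383933823
base yaw -11.955329926816043
base yaw -12.900728068123083
cross yaw -13.259279061356168
cross yaw -11.940720204946004
centre from left tips [0.5639 0.3121]
[0.5737 0.2154 0.3528] [[-0.2775  0.035  -0.9603]]
```

```bash
python3 - <<'E'
from bench import ctrl
from h import *
st=ctrl.get_state();print(st['position'],yaw(st))
plan(st,[.562,.310,.12],-12.4,1)
E
```

```text
[0.50048127 0.23183538 0.20148437] -11.837240464603932
total turn [ 0.0007 -0.0004  0.0098] dist 0.1286
0 travel [0.0441, -0.0892, 0.0814] ang [0.0007, -0.0004, 0.0098]
```

>>> servo_tool(
  series=[
    {"travel": [0.008,-0.018,0],"angular": [0,0,0.01]},
    {"travel": [0.014,-0.028,0.01],"angular": [0,0,0]},
    {"travel": [0.014,-0.028,0.025],"angular": [0,0,0]},
    {"travel": [0.008,-0.015,0.025],"angular": [0,0,0]},
    {"travel": [0,0,0.021],"angular": [0,0,0]},
  ],
)

```text
time: 7.6
position: [0.5626, 0.3124, 0.1187]
tool_rot: [-3.122, 0.335, 0.001]
ft_force: [-0.8, -0.3, -1.6]
grip_width: 0.356
```

>>> servo_tool(
  series=[
    {"travel": [0,0,0],"angular": [0,0,0]},
    {"travel": [0,0,0],"angular": [0,0,0]},
    {"travel": [0,0,0],"angular": [0,0,0]},
    {"travel": [0,0,0],"angular": [0,0,0]},
  ],
)

```text
time: 8.0
position: [0.5627, 0.311, 0.1223]
tool_rot: [-3.123, 0.337, -0.004]
ft_force: [0.0, 0.0, -0.4]
grip_width: 0.355
```

```bash
python3 - <<'E'
from bench import ctrl
from h import *
st=ctrl.get_state();print(st['time'],st['position'],yaw(st),st['ft_force'],st['joint_positions'][-1])
plan(st,[.562,.310,.06],-12.4,1)
for n in("top","scene"): cv2.imwrite(f"pics/{n}4.png",ctrl.get_image(n)[:,:,::-1])
a=cv2.imread("pics/top4.png")[80:200,70:190];b=cv2.imread("pics/scene4.png")[190:310,320:440]
cv2.imwrite("pics/v4.png",np.hstack([cv2.resize(i,(400,400),interpolation=2) for i in(a,b)]))
E
```

```text
8.0 [0.5627074  0.31100565 0.12228363] -12.313732635311931 [ 0.00087332  0.03199324 -0.42040438] -2.5425066156696188
total turn [-0.0012 -0.0025  0.0015] dist 0.0623
0 travel [-0.0006, 0.0012, 0.0623] ang [-0.0012, -0.0025, 0.0015]
```

View pics/v4.png

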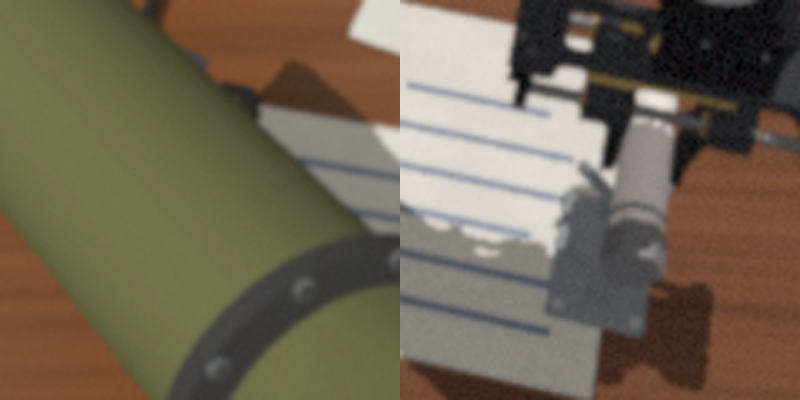

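The scene crop shows the tube held above the cradle and aligned with it. The top view is blocked by the arm. Descending.

>>> servo_tool(
  series=[
    {"travel": [-0.001,0.001,0.015],"angular": [0,0,0]},
    {"travel": [0,0,0.02],"angular": [0,0,0]},
    {"travel": [0,0,0.015],"angular": [0,0,0]},
    {"travel": [0,0,0],"angular": [0,0,0]},
    {"travel": [0,0,0],"angular": [0,0,0]},
  ],
)

```text
time: 8.6
position: [0.5604, 0.3102, 0.0699]
tool_rot: [3.123, -0.336, -0.001]
ft_force: [0.0, 0.3, 0.6]
grip_width: 0.36
```

>>> servo_tool(
  series=[
    {"travel": [0,0,0.006],"angular": [0,0,0]},
    {"travel": [0,0,0.004],"angular": [0,0,0]},
    {"travel": [0,0,0],"angular": [0,0,0]},
    {"travel": [0,0,0],"angular": [0,0,0]},
    {"travel": [0,0,0],"angular": [0,0,0]},
  ],
)

```text
time: 9.1
position: [0.5608, 0.3104, 0.0608]
tool_rot: [-3.123, 0.336, -0.001]
ft_force: [0.4, 0.3, -1.0]
grip_width: 0.358
```

```bash
python3 - <<'E'
from bench import ctrl
from h import *
st=ctrl.get_state();print(st['time'],st['position'],yaw(st),st['ft_force'],st['torque'])
plan(st,[.562,.310,.0535],-12.4,1)
E
```

```text
9.1 [0.56084201 0.3104137  0.06077539] -12.271244621145362 [ 0.43689895  0.27931132 -1.04240162] [ 0.02451626  0.04344535 -0.00498938]
total turn [-0.0003 -0.0005  0.0022] dist 0.0074
0 travel [0.0012, 0.0002, 0.0073] ang [-0.0003, -0.0005, 0.0022]
```

No contact yet. I'll creep down and watch the force.

>>> servo_tool(
  series=[
    {"travel": [0.001,0,0.003],"angular": [0,0,0]},
    {"travel": [0,0,0.002],"angular": [0,0,0]},
    {"travel": [0,0,0],"angular": [0,0,0]},
    {"travel": [0,0,0],"angular": [0,0,0]},
  ],
)

```text
time: 9.5
position: [0.5616, 0.31, 0.0553]
tool_rot: [3.123, -0.336, -0.0]
ft_force: [0.2, 0.7, -0.3]
grip_width: 0.359
```

>>> servo_tool(
  series=[
    {"travel": [0,0,0.002],"angular": [0,0,0]},
    {"travel": [0,0,0],"angular": [0,0,0]},
    {"travel": [0,0,0],"angular": [0,0,0]},
  ],
)

```text
time: 9.8
position: [0.5618, 0.3104, 0.0538]
tool_rot: [-3.123, 0.336, -0.001]
ft_force: [-0.4, 0.6, 1.2]
grip_width: 0.361
```

>>> servo_tool(
  series=[
    {"travel": [0,0,0.001],"angular": [0,0,0]},
    {"travel": [0,0,0],"angular": [0,0,0]},
    {"travel": [0,0,0],"angular": [0,0,0]},
  ],
)

```text
time: 10.1
position: [0.5619, 0.3104, 0.0536]
tool_rot: [-3.123, 0.336, -0.001]
ft_force: [-1.4, -1.4, 6.0]
grip_width: 0.365
```

```bash
python3 - <<'E'
from bench import ctrl
from h import *
import pickle
fs=[]
c=ctrl.calibration("wrist");st=ctrl.get_state();cv2.imwrite("pics/w5.png",ctrl.get_image("wrist")[:,:,::-1]);fs.append(st['ft_force'])
pickle.dump((c,st),open("w5.pkl","wb"))
cv2.imwrite("pics/scene5.png",ctrl.get_image("scene")[:,:,::-1])
s2=ctrl.get_state();fs.append(s2['ft_force']);print(np.array(fs),s2['position'],s2['torque'],s2['time'])
a=cv2.imread("pics/w5.png");b=cv2.imread("pics/scene5.png")[190:310,320:440]
cv2.imwrite("pics/v5.png",np.hstack([cv2.resize(a,(400,300)),cv2.resize(b,(300,300),interpolation=2)]))
E
```

```text
[[-1.42613307 -1.41387711  6.00297134]
 [-1.30509614 -0.85244121  6.2887423 ]] [0.56187963 0.31038965 0.05362558] [-0.12853008  0.39246335 -0.14416662] 10.2
```

View pics/v5.png

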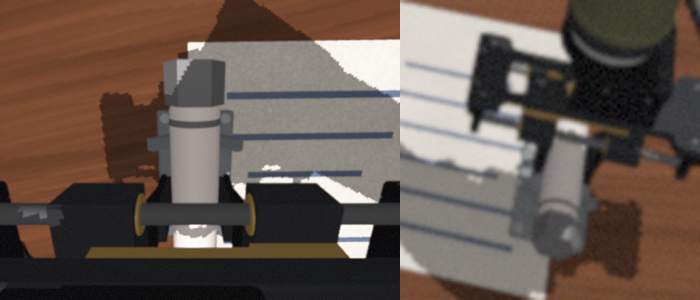

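Combined picture: the tube is down in the front V (wrist crop, V tips at (152,143) and (238,143)) with a 6 N upward contact force at the expected height. I check the overhang before letting go.

```bash
python3 - <<'E'
import cv2
a=cv2.imread("pics/w5.png")[60:240,165:345]; cv2.imwrite("pics/c5.png",cv2.resize(a,(600,600),interpolation=cv2.INTER_CUBIC))
E
```

```text
(no output)
```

View pics/c5.png

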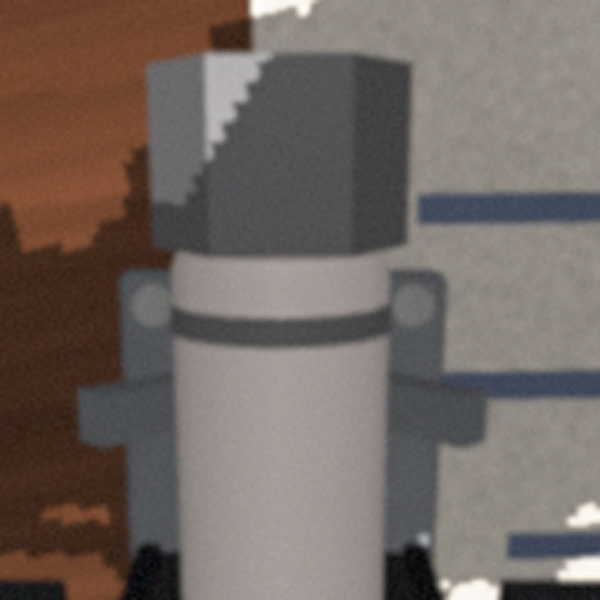

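```bash
python3 - <<'E'
import pickle
from h import *
np.set_printoptions(precision=4,suppress=True)
c,st=pickle.load(open("w5.pkl","rb"))
m=lambda p:(np.float64(p)+.5)*.3-.5+[165,60]
T=Ro.from_rotvec(st['tool_rot']);f=lambda uv,z:T.inv().apply(plane(c,m(uv),z)-st['position'])
print("V tips",f([(78,418),(487,420)],.059));print("cap end",f([(280,53)],.071));print("cap/body",f([(280,255)],.071))
print("base top corners",f([(122,272),(443,272)],.008))
print("tube sides",f([(172,280),(389,280),(180,500),(386,500)],.055))
E
```

```text
V tips [[ 0.0362 -0.0295 -0.0053]
 [ 0.0358  0.0313 -0.0054]]
cap end [[ 0.0861  0.0006 -0.0173]]
cap/body [[ 0.0614  0.0006 -0.0173]]
base top corners [[ 0.0517 -0.03    0.0457]
 [ 0.0517  0.0319  0.0457]]
tube sides [[ 0.0561 -0.0153 -0.0013]
 [ 0.0561  0.0166 -0.0013]
 [ 0.0219 -0.0151 -0.0013]
 [ 0.0218  0.0171 -0.0014]]
```

Overhang is within 1 mm and the tube sits laterally in the middle. I let go gently, with low squeeze first, then open and wait.

>>> servo_tool(
  series=[
    {"travel": [0,0,0],"angular": [0,0,0]},
    {"travel": [0,0,0],"angular": [0,0,0]},
    {"travel": [0,0,0],"angular": [0,0,0]},
    {"travel": [0,0,0],"angular": [0,0,0]},
    {"travel": [0,0,0],"angular": [0,0,0]},
  ],
  squeeze=4,
)

```text
time: 10.7
position: [0.5619, 0.3104, 0.0533]
tool_rot: [-3.123, 0.335, -0.001]
ft_force: [-1.2, -0.8, 4.2]
grip_width: 0.368
```

>>> servo_tool(
  series=[
    {"travel": [0,0,0],"angular": [0,0,0]},
    {"travel": [0,0,0],"angular": [0,0,0]},
    {"travel": [0,0,0],"angular": [0,0,0]},
    {"travel": [0,0,0],"angular": [0,0,0]},
    {"travel": [0,0,0],"angular": [0,0,0]},
  ],
  claw=0.06,
)

```text
time: 11.2
position: [0.5615, 0.3099, 0.0522]
tool_rot: [3.123, -0.336, -0.0]
ft_force: [0.0, 0.1, -0.4]
grip_width: 0.666
```

>>> servo_tool(
  series=[
    {"travel": [0,0,0],"angular": [0,0,0]},
    {"travel": [0,0,0],"angular": [0,0,0]},
    {"travel": [0,0,0],"angular": [0,0,0]},
    {"travel": [0,0,0],"angular": [0,0,0]},
    {"travel": [0,0,0],"angular": [0,0,0]},
  ],
)

```text
time: 11.7
position: [0.5616, 0.3101, 0.0525]
tool_rot: [3.124, -0.336, 0.0]
ft_force: [-0.1, -1.4, -0.8]
grip_width: 0.691
```

>>> servo_tool(
  series=[
    {"travel": [0,0,-0.01],"angular": [0,0,0]},
    {"travel": [0,0,-0.02],"angular": [0,0,0]},
    {"travel": [0,0,-0.03],"angular": [0,0,0]},
    {"travel": [0,0,-0.04],"angular": [0,0,0]},
    {"travel": [0,0,-0.04],"angular": [0,0,0]},
  ],
)

```text
time: 12.2
position: [0.5613, 0.3101, 0.1944]
tool_rot: [3.124, -0.335, -0.0]
ft_force: [0.8, -0.8, 0.1]
grip_width: 0.693
```

>>> servo_tool(
  series=[
    {"travel": [0,0.02,-0.02],"angular": [0,0,0]},
    {"travel": [-0.01,0.03,-0.01],"angular": [0,0,0]},
    {"travel": [-0.02,0.04,0],"angular": [0,0,0]},
    {"travel": [-0.02,0.04,0],"angular": [0,0,0]},
    {"travel": [-0.01,0.04,0],"angular": [0,0,0]},
  ],
)

```text
time: 12.7
position: [0.465, 0.1564, 0.2231]
tool_rot: [3.124, -0.333, 0.001]
ft_force: [0.2, -1.1, 0.4]
grip_width: 0.694
```

>>> servo_tool(
  series=[
    {"travel": [0,0.03,0],"angular": [0,0,0]},
    {"travel": [0,0.02,0],"angular": [0,0,0]},
    {"travel": [0,0,0],"angular": [0,0,0]},
    {"travel": [0,0,0],"angular": [0,0,0]},
    {"travel": [0,0,0],"angular": [0,0,0]},
  ],
)

```text
time: 13.2
position: [0.4564, 0.1094, 0.2229]
tool_rot: [-3.123, 0.332, -0.001]
ft_force: [0.7, -0.1, -0.4]
grip_width: 0.688
```

```bash
python3 - <<'E'
from bench import ctrl
from h import *
for n in("top","scene"): cv2.imwrite(f"pics/{n}6.png",ctrl.get_image(n)[:,:,::-1])
st=ctrl.get_state();print(st['time'],st['position'],st['ft_force'],abs(st['qd']).max())
a=cv2.imread("pics/top6.png");b=cv2.imread("pics/scene6.png")
cv2.imwrite("pics/v6.png",np.vstack([np.hstack([cv2.resize(i,(400,300)) for i in(a,b)]),np.hstack([cv2.resize(i,(400,300),interpolation=2) for i in(a[100:190,75:195],b[215:305,325:445])])]))
E
```

```text
13.3 [0.45629452 0.10928569 0.22255835] [-0.07778937  0.26653906  0.26813   ] 0.004787991988836214
```

View pics/v6.png

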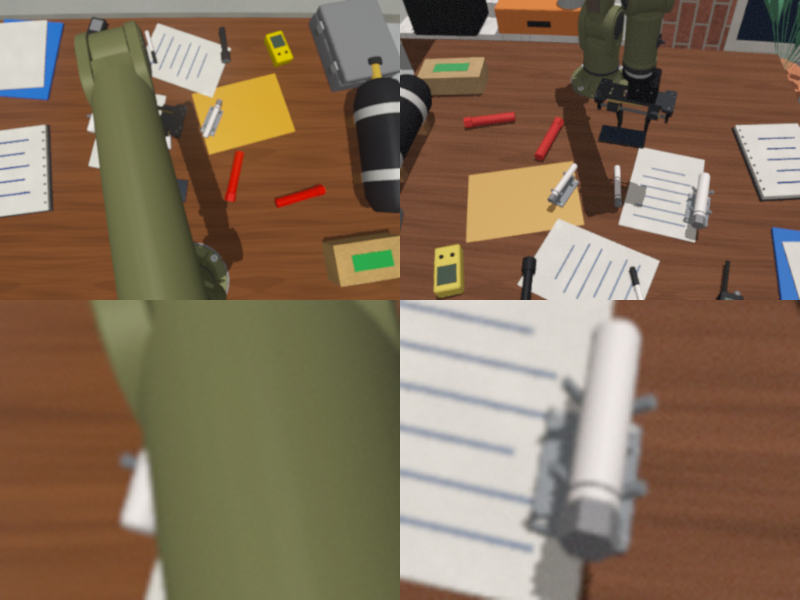

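Top picture: the arm blocks the cradle. Scene picture: the tube lies in both Vs, level, cap towards the camera (crop: rear end (613,321), cap face centre about (591,532)). The slim tubes are in place. Numeric check of the ends:

```bash
python3 - <<'E'
from bench import ctrl
from h import *
np.set_printoptions(precision=4,suppress=True)
c=ctrl.calibration("scene")
m=lambda p:(np.float64(p)-[400,300]+.5)*.3-.5+[325,215]
a=plane(c,m([(591,532)]),.055)[0];b=plane(c,m([(613,321)]),.071)[0]
print("cap end",a,"rear",b,"mid",(a+b)[:2]/2,"len",np.linalg.norm((a-b)[:2]),"yaw",np.degrees(np.arctan2(*(a-b)[[1,0]])))
# slim tubes moved?
x=cv2.imread("pics/scene0.png").astype(int);y=cv2.imread("pics/scene6.png").astype(int)
for n,(u,v,w,h) in {"stored":(188,205,45,62),"slim":(270,207,18,60)}.items():
    X,Y=(cv2.cvtColor(i[v:v+h,u:u+w].astype(np.uint8),cv2.COLOR_BGR2GRAY) for i in(x,y))
    for I in(X,Y):
        M=cv2.moments((I>190).astype(np.uint8),True);print(n,M['m10']/M['m00']+u,M['m01']/M['m00']+v,M['m00'])
E
```

```text
cap end [0.6364 0.2942 0.055 ] rear [0.4826 0.3217 0.071 ] mid [0.5595 0.308 ] len 0.15621555585771285 yaw -10.118055501467671
stored 210.82374100719426 228.11870503597123 278.0
stored 210.86379928315412 228.08243727598565 279.0
slim 278.8067226890756 233.0420168067227 238.0
slim 278.8777777777778 222.67777777777778 90.0
```

Length came out short (156 mm against 170 mm), so my picked pixels were rough. The slim mask count fell because of the arm's shadow. I check both again with the wrist view and a crop.

>>> servo_tool(
  series=[
    {"travel": [0,-0.02,0],"angular": [0,0,0]},
    {"travel": [0,-0.03,-0.01],"angular": [0,0,0]},
    {"travel": [0,-0.02,-0.01],"angular": [0,0,0]},
    {"travel": [0,0,0],"angular": [0,0,0]},
    {"travel": [0,0,0],"angular": [0,0,0]},
  ],
)

```text
time: 13.8
position: [0.4709, 0.1766, 0.2421]
tool_rot: [3.124, -0.333, -0.001]
ft_force: [-0.2, -0.9, 0.0]
grip_width: 0.69
```

```bash
python3 - <<'E'
from bench import ctrl
from h import *
import pickle
c=ctrl.calibration("wrist");st=ctrl.get_state();cv2.imwrite("pics/w7.png",ctrl.get_image("wrist")[:,:,::-1]);pickle.dump((c,st),open("w7.pkl","wb"))
x=cv2.imread("pics/scene0.png")[195:275,250:310];y=cv2.imread("pics/scene6.png")[195:275,250:310]
cv2.imwrite("pics/v7.png",np.hstack([cv2.imread("pics/w7.png")]+[cv2.resize(i,(144,384)) [:, :] if 0 else cv2.resize(i,(140,384),interpolation=2) for i in(x,y)]))
print(st['time'],st['position'])
E
```

```text
13.8 [0.47091732 0.17664343 0.2420837 ]
```

View pics/v7.png

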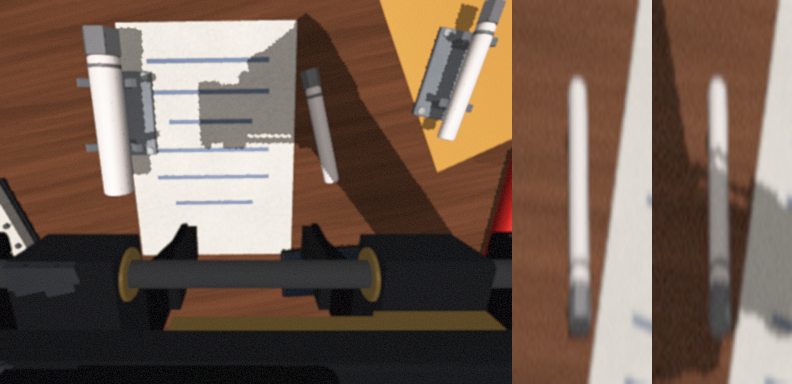

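```bash
python3 - <<'E'
import pickle
from h import *
np.set_printoptions(precision=4,suppress=True)
c,st=pickle.load(open("w7.pkl","rb"))
a=plane(c,[(100,26)],.071)[0];b=plane(c,[(118,194)],.056)[0];V=plane(c,[(78,83),(87,148)],.059)
u=(a-b)[:2]/np.linalg.norm((a-b)[:2])
print(a,b,"len",(a-b)[:2]@u,"yaw",np.degrees(np.arctan2(u[1],u[0])),"overhang past V centres: cap",(a-V[0])[:2]@u,"rear",(V[1]-b)[:2]@u,"mid",(a+b)/2)
E
```

```text
[0.6435 0.2839 0.071 ] [0.4778 0.3295 0.056 ] len 0.17185517812241663 yaw -15.378984074434674 overhang past V centres: cap 0.05243536091286801 rear 0.05207683906257429 mid [0.5607 0.3067 0.0635]
```

```bash
python3 - <<'E'
from bench import ctrl
print(ctrl.get_state()['time'],ctrl.close_job())
E
```

```text
the job is handed in; nothing more can be done
13.85 None
```

The wide white tube is in the empty V cradle, level and centred, and I handed the job in at 13.85 s with the gripper clear of everything. I picked the tube up at its middle and lowered it until it pressed on the cradle with about 6 N. I eased the grip before opening, waited, and then backed the arm away.

**Last checks**
- **Overhang:** the wrist camera gave about 52 mm past the V centres on both ends.
- **Seating:** the tube rests in both Vs, and contact came at the expected height.
- **Slim tubes:** the one in its cradle has not moved. The one on the desk looks the same in before and after crops.

**Checks that disagreed**
- **Scene camera:** its rough pixel picks gave a tube length of 156 mm instead of 170 mm, and a centre about 3.5 mm off. I relied on the wrist view instead, which gave 172 mm.
- **Final tube angle:** the last wrist estimate was -15° against a cradle at -12.3°. It mixes points at different heights, so I don't trust it. Before release the gripper stood at about -12.3°.
- **Slim tube mask:** the brightness count for the slim tube on the desk fell because of the arm's shadow.
- **Top camera:** the arm hid the cradle, so it could not be used for the final check.

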